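Hang the push block on the slanted tool board

TASK

Take the wooden push block by its handle and hang it by its hole on the free upward-slanting peg in the middle of the tool board, handle end pointing down the slope. Slide it along the peg and press it, with its stiff black collar, fully home, so that its sole lies flush on the board. Work gently, feeling for the peg rather than ramming it, leave the sanding block, the offcut and the beaker where they stand, and let go.

Things in the scene. Friction and masses are not known exactly. Their poses are not given: they have to be found in the camera images.
- push_block: Wooden push block lying sole down: plate 145 x 70 x 18 mm with an upright handle bar and one round through hole, 0.13 to 0.25 kg. Origin: on the sole's centre line, 65 mm from the handle end, 80 mm from the hole end. z up towards the handle; x towards the hole. Hole 16 mm wide, centre at x = +47 mm. Handle bar: x from -52 to +22 mm, 22 mm thick in y, from z = 18 to z = 63 mm.
- hole (a point): Centre of the push block's hole, in the plane of its sole (block frame 47, 0, 0 mm). Axes as the push block's.
- grip (a point): A good place to pinch the handle bar across its 22 mm thickness (block frame 0, 0, 43 mm): 25 mm above the plate, 20 mm below the handle's top. Axes as the push block's.
- board: Fixed plywood tool board, its face sloping 40 degrees from level. Origin: on the face, middle of the dark disc. z out of the face = the peg's axis (50 degrees above level); x straight up the slope; y across. Face: x -120 to +80, y -130 to +130 mm. A try square (y = +105 mm) and a spanner (y = -105 mm), fixed, under 35 mm high; free between y = -85 and +65 mm.
- disc (a point): Centre of the flat dark disc, 58 mm across, in the board's face (the board's origin, same axes). On it stands the free peg: wooden dowel 12 mm thick, round end, square to the face, tip 70 mm above it. It stands 13 mm off the disc's centre, in any direction: this is not measured; find it by feel or by sight. The disc is clamped: the peg stays put under sideways forces below 40 N.
- collar (a joint): How far (m) the black collar round the peg, 28 mm across, has been pushed in along the peg. It starts at 0 to 0.008 (top 26 to 18 mm above the face) and is flush with the face at 0.026. It slides when pushed with about 6 N (the block's weight is not enough) and stays where it is pushed.
- rack: Fixed wooden stand carrying board, disc, peg and collar. Origin: on the bench, 105 mm straight below the board's. Keep the push block's contact force on all this below 32 N.
- sanding_block: A bystander: cork sanding block 110 x 60 mm with a wooden grip, 36 mm high, no hole. Origin: centre of its underside.
- offcut: A bystander: wooden offcut 50 x 90 x 20 mm. Origin: centre of its underside.
- beaker: A bystander: clear plastic beaker, 70 mm across, 90 mm high. Origin: centre of its underside.

How it is judged:
On the way, in this order (a step that is already met when the one before it is completed fails the run):
1. the push block is lifted clear of the bench (height (world z) of push_block above 0.05 m), for 0.2 s.
2. the peg is in the hole: the hole has come down over the peg, along its axis, below the tip (z of hole in the frame of board between 0.008 and 0.062 m and x of hole in the frame of board between -0.019 and 0.019 m and y of hole in the frame of board between -0.019 and 0.019 m and angle between the z axis of push_block and the z axis of board, either way round below 0.15 rad), for 0.1 s.
At the end, for the whole second after the job is handed in: The block hangs on the free peg, let go and at rest: hole centre at the sole within 4 mm of the board's face, 19 mm of the disc centre up the slope and across, collar in by over 22 mm, sole parallel to the face within 0.06 rad, block's middle at least 35 mm down the slope (z of hole in the frame of board between -0.004 and 0.004 m and x of hole in the frame of board between -0.019 and 0.019 m and y of hole in the frame of board between -0.019 and 0.019 m and angle between the z axis of push_block and the z axis of board, either way round below 0.06 rad and x of push_block in the frame of board below -0.035 m and value of joint collar above 0.022 m and linear speed of push_block below 0.01 m/s and contact force between push_block and the fingers below 0.05 N); the robot touches nothing.
It fails at once if the push block is pressed against the board, peg or collar with more than 32 N (contact force between push_block and rack above 32 N).
It fails at once if the sanding block, the offcut or the beaker is moved by more than 30 mm (distance of any of sanding_block, offcut, beaker from where it was at the start of the episode above 0.03 m).
It also fails if it takes over 69 s, if anything falls off the work surface, if the arm or the gripper's body presses on something with over 40 N, if the wrist force passes 120 N, or if a joint passes its speed limit or range.

ROBOT

A 7-joint arm with a two-finger parallel gripper is mounted at the origin on the work surface. World frame = base frame: x ahead of the robot, y to its left, z up, the work surface at z = 0. Lengths are in m, angles in rad, forces in N, time in s.
With the tool pointing down it reaches from about 0.4 to 0.925 m from the base axis. Payload 5.6 kg.
Tool frame: the origin (TCP) lies at the centre of the arm's flange, where the gripper is bolted on; the fingertips stand 173 mm ahead of it and the grasp point (between the pads) lies 155 mm ahead of it; z points along the fingers, y is the line along which they close (so a half turn about z gives the same grasp; the last joint's range is limited). The gripper opens to 85 mm and grips with 20 to 120 N. Pads are 22 mm wide; open, the fingers measure 114 mm over their backs; the gripper's body (76 mm by 85 mm) begins 54 mm behind the grasp point. The pads swing forward as they close: fully open they stand 13 mm farther back than shut.
Start: joints at [-1.333, 0.468, -0.012, 1.603, 0.006, 1.071, -0.056], TCP at [0.18, 0.625, 0.405] pointing down, gripper open.
Joint ranges: [-2.53, 2.53], [-0.31, 2.02], [-1.57, 1.55], [0.28, 2.44], [-1.29, 4.43], [0.15, 1.84], [-2.92, 2.92]. Speed limits (rad/s): [2.57, 2.57, 3.14, 3.14, 3.14, 3.14, 3.14].

INTERFACE

Orientations are given as a 3x3 rotation matrix whose columns are the frame's x, y, z axes.
In Python, from rig import ctrl, viewer gives the robot as it stands. The module is installed in compiled form; this text tells all that it offers.
- The arm moves only by the shell command python3 -m jog 'ROWS' [FORCE]. ROWS is JSON, a list of rows, each a list of 3 entries, a list of its own where there are three numbers: the closure, from -1 (fully open) to 1 (shut), so that 0 is half open, then the shift along the tool's x, y, z scaled (see below), then the turn, a rotation vector about the tool's x, y, z scaled (see below). In form: [[claw, [x, y, z], [wx, wy, wz]], ...]. A call has 1 to 10 rows; each row is the pose to reach, as a shift and turn from the pose commanded when the call began, along the tool's axes at that moment, turning the shorter way round; what a row does not reach only later rows make up. The controller multiplies each number of a shift by 0.12 m and each number of a turn by 180 degrees. A row lasts 1/8 s, in which the tool goes at most 62.5 mm and 10.7 degrees, less where a joint would pass 70% of its speed; a pose out of reach is approached as far as the arm can. A call with a number of a shift or a turn outside -1 to 1 is refused whole. A call with a gripper value outside its range is refused whole. The fingers move at their own pace and stop on an object; FORCE is the grip in N (left out, the last holds). Time passes only in rows, so rows that repeat a pose let the fingers close. It gives the time, the measured TCP pose, the force, the opening and the grip force at its end, in the units of the state.
- ctrl.get_obs(): the state, without advancing time (a new reading comes with each control period).
- viewer.grab_frame(name): name is "scene" or "top"; returns the picture (384x512x3 uint8, red, green, blue); there is no depth.
- viewer.camera_info(name): a dict with "K" (3x3 intrinsics, pixels), "k1" (the pictures are not rectified: a ray, as slopes to the right and down, at radius r is drawn at 1 + k1 r^2 times it, then the intrinsics apply), "view" (4x4, takes a point from world to camera coordinates). Camera axes: x right, y down, z forward; pixel columns grow to the right and rows downward; lengths in m; the calibration is good to about 2 mm. A picture is of the moment at which its call begins. camera_info takes no time and is no camera call.
- ctrl.job_done(): hands the job in; it is judged then, once.
The state is a dict: "time": time; "q": joint angles; "qvel": joint speeds; "joint_torque": joint torques, N m; "eef_pos": TCP position; "tool_rot": TCP orientation; "contact_force": force on the tool from outside, world axes, zero at the start; "ft_torque": the same for the moment, N m; "gripper_width": opening from 0.0 (shut) to 1.0 (fully open); "grasp_force": force on a finger pad.
Only numpy, scipy, OpenCV 4.12 (cv2) and the standard library are available. Lean on these libraries where they do the work, as an engineer would, in place of code of your own. Each camera call takes 0.05 s, during which the arm holds its last target. There are 200 camera calls.

## Working session

There is one attempt and no reset: what is moved stays moved. The work goes in short steps, Python scripts to look and compute and a shell command to move; the robot and the scene stay as the last step left them, time stands still between calls to the robot, and variables do not carry over. Pictures are saved under pics/ and viewed, at most 10 in all, crops included, and the job is handed in when it is done.

```bash
mkdir -p pics; python3 - <<'E'
from rig import ctrl, viewer
import cv2,numpy as np
np.set_printoptions(precision=4,suppress=True)
for n in("scene","top"):
    f=viewer.grab_frame(n);cv2.imwrite(f"pics/{n}0.png",f[:,:,::-1]);i=viewer.camera_info(n);print(n,i)
o=ctrl.get_obs();print(o)
E
```

```text
scene {'K': array([[358.3636,   0.    , 258.8786],
       [  0.    , 358.3636, 189.5044],
       [  0.    ,   0.    ,   1.    ]]), 'k1': -0.017219386752949328, 'view': array([[ 0.5505,  0.8348,  0.0102, -0.2882],
       [ 0.6718, -0.4357, -0.599 , -0.3355],
       [-0.4956,  0.3365, -0.8007,  1.2234],
       [ 0.    ,  0.    ,  0.    ,  1.    ]])}
top {'K': array([[490.6845,   0.    , 253.1833],
       [  0.    , 490.6845, 188.7539],
       [  0.    ,   0.    ,   1.    ]]), 'k1': -0.10034682671052733, 'view': array([[-0.0125, -0.9998, -0.0148, -0.0205],
       [-0.9964,  0.0137, -0.0838,  0.5875],
       [ 0.084 ,  0.0137, -0.9964,  1.3055],
       [ 0.    ,  0.    ,  0.    ,  1.    ]])}
{'time': 0.1, 'q': array([-1.333 ,  0.4683, -0.0116,  1.6036,  0.006 ,  1.0714, -0.0563]), 'qvel': array([ 0.0008, -0.0028,  0.0008, -0.002 ,  0.0008, -0.0016,  0.0003]), 'joint_torque': array([  0.0007, -53.352 ,   0.0213, -25.1964,   0.0115,   0.0043,
        -0.    ]), 'eef_pos': array([0.1801, 0.6243, 0.4038]), 'tool_rot': array([[-0.9608,  0.2772, -0.0003],
       [ 0.2772,  0.9608, -0.0016],
       [-0.0001, -0.0017, -1.    ]]), 'contact_force': array([-0.0165, -0.2817,  0.1421]), 'ft_torque': array([ 0.0077,  0.066 , -0.0247]), 'grasp_force': 0.0, 'gripper_width': 0.9999162053610181}
```

View pics/scene0.png

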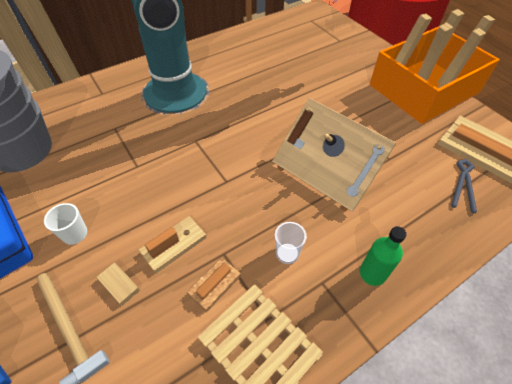

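View pics/top0.png

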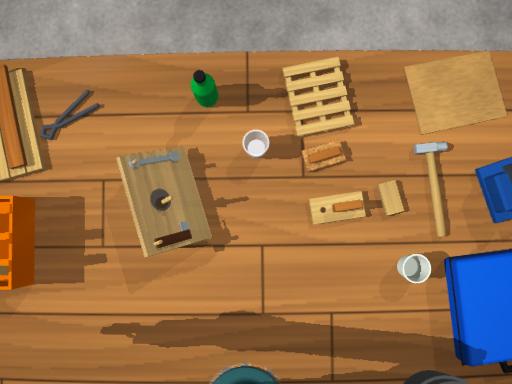

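The top view shows the push block at about (338,208) with its hole at (323,210), to the left of the handle. The board is at about (165,200) with its disc at (161,200). The offcut (391,198), sanding block (324,154) and beaker (256,144) stand nearby. I'll look closer.

```bash
cat > h.py <<'E'
from rig import ctrl, viewer
import cv2,numpy as np
np.set_printoptions(precision=4,suppress=True)
def ray(n,u,v):
    i=viewer.camera_info(n);K=i["K"];V=i["view"]
    p=cv2.undistortPoints(np.array([[[u,v]]],float),K,np.array([i["k1"],0,0,0,0.]))[0,0] 
    R=V[:3,:3];return -R.T@V[:3,3],R.T@np.array([p[0],p[1],1])
def onz(n,u,v,z):
    c,d=ray(n,u,v);return c+d*(z-c[2])/d[2]
def onplane(n,u,v,p0,nn):
    c,d=ray(n,u,v);return c+d*(((p0-c)@nn)/(d@nn))
def tri(u1,u2,n1="top",n2="scene"):
    c,d=ray(n1,*u1);e,f=ray(n2,*u2)
    s=np.linalg.lstsq(np.c_[d,-f],e-c,rcond=None)[0];a=c+d*s[0];b=e+f*s[1];return (a+b)/2,np.linalg.norm(a-b)
def proj(n,P):
    i=viewer.camera_info(n);V=i["view"]
    r,_=cv2.Rodrigues(V[:3,:3]);return cv2.projectPoints(np.atleast_2d(np.array(P,float)),r,V[:3,3],i["K"],np.array([i["k1"],0,0,0,0.]))[0][:,0]
def crop(src,u,v,w,h,s):
    M=np.float32([[s,0,-s*(u-w/2)],[0,s,-s*(v-h/2)]]);return cv2.warpAffine(src,M,(int(w*s),int(h*s)),flags=cv2.INTER_CUBIC)
E
python3 - <<'E'
from h import *
t=cv2.imread("pics/top0.png");s=cv2.imread("pics/scene0.png")
a=np.hstack([crop(t,340,207,80,60,5),crop(t,165,200,133,100,3)[:300,:399]])
b=np.hstack([crop(s,173,243,80,60,5),crop(s,335,152,133,100,3)[:300,:399]])
cv2.imwrite("pics/c1.png",np.vstack([a,b]))
E
```

```text
(no output)
```

View pics/c1.png

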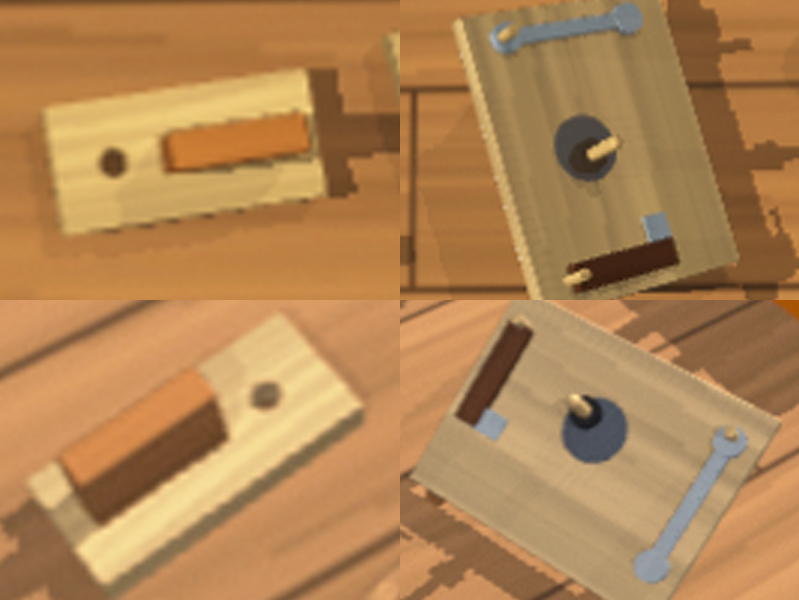

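```bash
python3 - <<'E'
from h import *
A=lambda x,y:(300+x/5,177+y/5)
C=[onz("top",*A(*p),.018) for p in[(44,108),(308,68),(326,196),(64,235)]]
for i in range(4):d=C[(i+1)%4]-C[i];print(np.linalg.norm(d),np.degrees(np.arctan2(d[1],d[0])))
print("centre",np.mean(C,0),"hole",onz("top",*A(112,162),.018))
B=lambda x,y:(330.0/330*98.5+(x-400)/3,150+y/3)
S=lambda x,y:(268.5+(x-400)/3,102+(y-300)/3)
print("disc",onz("top",*B(585,148),.105),onz("scene",*S(595,430),.105),tri(B(585,148),S(595,430)))
print("tip",tri(B(613,144),S(577,405)))
for z,a,b in[(.028,(663,0),(738,262)),(.156,(458,20),(530,285))]:
    p,q=onz("top",*B(*a),z),onz("top",*B(*b),z);d=q-p;print(p,q,"boardline deg",np.degrees(np.arctan2(d[1],d[0])),np.linalg.norm(d))
# scene: lower edge (412,480)->? right edge
p=onz("scene",*S(780,425),.156);q=onz("scene",*S(412,480),.028);print("scene corners",p,q)
for n,u in(("offc",(391,198)),("sand",(324,154)),("beak",(256,144))):print(n,onz("top",*u,.02))
E
```

```text
0.146150316749613 -82.20903521025774
0.070327958875441 -173.65317895725045
0.14443072107247723 97.5497902697303
0.06969769070517455 7.748581131994717
centre [ 0.5339 -0.2556  0.018 ] hole [ 0.5289 -0.2153  0.018 ]
disc [0.5565 0.209  0.105 ] [0.5574 0.2095 0.105 ] (array([0.5568, 0.2095, 0.1045]), np.float64(0.0009544331424450771))
tip (array([0.5573, 0.1772, 0.1526]), np.float64(0.002920474631589832))
[0.6957 0.1537 0.028 ] [0.4573 0.0864 0.028 ] boardline deg -164.2428020473352 0.24767700265559897
[0.6607 0.3055 0.156 ] [0.442  0.2437 0.156 ] boardline deg -164.2328979248622 0.22732691022276544
scene corners [0.6673 0.3003 0.156 ] [0.4646 0.084  0.028 ]
offc [ 0.5571 -0.4035  0.02  ]
sand [ 0.6803 -0.2232  0.02  ]
beak [ 0.7106 -0.0374  0.02  ]
```

```bash
cat >> h.py <<'E'
from scipy.spatial.transform import Rotation as Ro
def yawR(a): # tool down, tool x at angle a deg
    a=np.radians(a);x=np.array([np.cos(a),np.sin(a),0]);z=np.array([0,0,-1.]);return np.c_[x,np.cross(z,x),z]
a=np.radians(105.76);c,s=np.cos(np.radians(40)),np.sin(np.radians(40))
bx=np.array([np.cos(a)*c,np.sin(a)*c,s]);bz=np.array([-s*np.cos(a),-s*np.sin(a),c]);by=np.cross(bz,bx)
RB=np.c_[bx,by,bz];B0=np.array([.557,.2093,.105]);RT=np.c_[bx,-by,-bz]
def row(p,R,p2,R2):
    return np.round(R.T@(np.array(p2)-p)/.12,3),np.round(Ro.from_matrix(R.T@R2).as_rotvec()/np.pi,4)
def plan(wps):
    o=ctrl.get_obs();p,R=o["eef_pos"],o["tool_rot"]
    for p2,R2 in wps:
        print(*[x.tolist() for x in row(p,R,p2,R2)],"-> ",np.round(p2,3));p,R=np.array(p2),R2
def tcp(h,R=RT,blk=RB): # TCP for hole at board coords h (m), block aligned with the board
    return B0+RB@np.array(h)+blk@np.array([-.047,0,.043+.155])
E
python3 - <<'E'
from h import *
t=cv2.imread("pics/top0.png");s=cv2.imread("pics/scene0.png")
cv2.imwrite("pics/c2.png",np.hstack([crop(t,163,200,33,33,12),crop(s,332,143,33,33,12)]))
G=yawR(97.5)
plan([([.28,.58,.40],yawR(150)),([.38,.5,.40],yawR(140)),([.46,.38,.4],yawR(125)),([.5,.26,.4],yawR(110)),([.52,.14,.4],G),([.535,.02,.4],G),([.535,-.1,.4],G),([.535,-.2,.36],G),([.535,-.263,.28],G)])
E
```

```text
[-0.902, -0.124, 0.032] [-0.0005, 0.0001, 0.0773] ->  [0.28 0.58 0.4 ]
[-1.055, -0.161, 0.0] [0.0, 0.0, 0.0556] ->  [0.38 0.5  0.4 ]
[-1.153, -0.338, 0.0] [0.0, 0.0, 0.0833] ->  [0.46 0.38 0.4 ]
[-1.01, -0.301, 0.0] [0.0, 0.0, 0.0833] ->  [0.5  0.26 0.4 ]
[-0.997, -0.185, 0.0] [0.0, 0.0, 0.0694] ->  [0.52 0.14 0.4 ]
[-1.008, -0.007, 0.0] [0.0, 0.0, 0.0] ->  [0.535 0.02  0.4  ]
[-0.991, -0.131, 0.0] [0.0, 0.0, 0.0] ->  [ 0.535 -0.1    0.4  ]
[-0.826, -0.109, 0.333] [0.0, 0.0, 0.0] ->  [ 0.535 -0.2    0.36 ]
[-0.521, -0.069, 0.667] [0.0, 0.0, 0.0] ->  [ 0.535 -0.263  0.28 ]
```

View pics/c2.png

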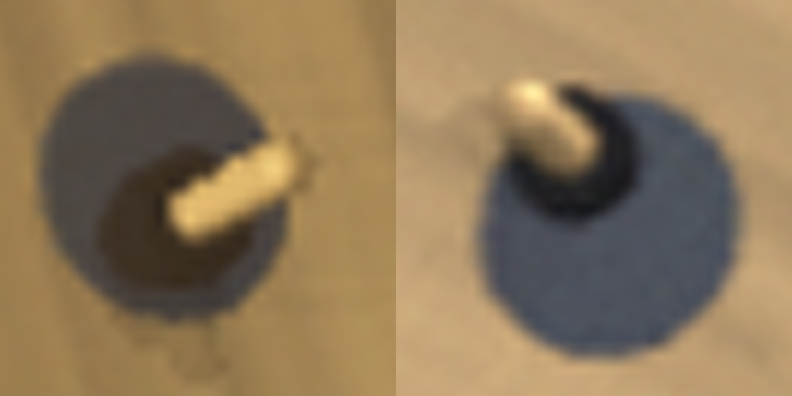

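The top crop shows the disc at (165,187), the peg's dome centre at about (278,165), and the peg leaving the collar at about (187,218). In the scene crop the disc is at (612,225) and the dome centre at about (533,108).

```bash
python3 - <<'E'
from h import *
T=lambda x,y:(146.5+x/12,183.5+y/12)
S=lambda x,y:(315.5+(x-396)/12,126.5+y/12)
d1=onplane("top",*T(165,187),B0,bz);d2=onplane("scene",*S(612,225),B0,bz);print("disc",d1,d2)
for n,q,z,d in(("top",T(278,165),.064,d1),("scene",S(533,108),.064,d2),("top",T(187,218),.022,d1),("scene",S(578,150),.022,d2)):
    p=onplane(n,*q,B0+z*bz,bz);print(n,z,RB.T@(p-B0)*1e3,RB.T@(p-d)*1e3)
print(tri(T(278,165),S(533,108)))
E
python3 -m jog '[[-0.5,[-0.9,-0.124,0.03],[0,0,0.077]],[-0.5,[-0.9,-0.124,0.03],[0,0,0.077]],[-0.5,[-0.9,-0.124,0.03],[0,0,0.077]]]'
python3 -m jog '[[0,[-1,-0.16,0],[0,0,0.056]],[0,[-1,-0.16,0],[0,0,0.056]],[0,[-1,-0.16,0],[0,0,0.056]]]'
python3 -m jog '[[0,[-1,-0.34,0],[0,0,0.083]],[0,[-1,-0.34,0],[0,0,0.083]],[0,[-1,-0.34,0],[0,0,0.083]]]'
```

```text
disc [0.5572 0.2088 0.1046] [0.5572 0.2096 0.1052]
top 0.064 [ 9.4197  8.8355 64.    ] [10.0437  8.8636 64.    ]
scene 0.064 [ 9.6487  7.9514 64.    ] [ 9.377   8.2657 64.    ]
top 0.022 [ 8.9147 10.2791 22.    ] [ 9.5386 10.3072 22.    ]
scene 0.022 [ 9.2706  8.2913 22.    ] [ 8.9989  8.6056 22.    ]
(array([0.558 , 0.1746, 0.1598]), np.float64(0.0008326437072485369))
time: 0.48
eef_pos: [0.2848, 0.5777, 0.4006]
tool_rot: [[-0.862, 0.506, 0.002], [0.506, 0.862, -0.002], [-0.003, -0.001, -1.0]]
contact_force: [-0.9, -0.2, 0.0]
gripper_width: 0.751
grasp_force: 0.0
time: 0.85
eef_pos: [0.3785, 0.5, 0.401]
tool_rot: [[-0.76, 0.65, 0.002], [0.65, 0.76, -0.002], [-0.003, -0.0, -1.0]]
contact_force: [-0.4, -1.0, 0.1]
gripper_width: 0.498
grasp_force: 0.0
time: 1.23
eef_pos: [0.4421, 0.3915, 0.4012]
tool_rot: [[-0.568, 0.823, 0.001], [0.823, 0.568, -0.002], [-0.002, -0.0, -1.0]]
contact_force: [0.0, 0.5, -0.0]
gripper_width: 0.5
grasp_force: 0.0
```

Both views agree on the peg at about (9.5, 8.7) mm on the board. That is a norm of 12.9 mm against the expected 13. I'll carry on to the block.

```bash

python3 -m jog '[[0,[-1,-0.3,0],[0,0,0.083]],[0,[-1,-0.3,0],[0,0,0.083]],[0,[-1,-0.3,0],[0,0,0.083]]]' >/dev/null
python3 -m jog '[[0,[-1,-0.2,0],[0,0,0.067]],[0,[-1,-0.2,0],[0,0,0.067]],[0,[-1,-0.2,0],[0,0,0.067]]]' >/dev/null
python3 -m jog '[[0,[-1,-0.05,0],[0,0,0]],[0,[-1,-0.05,0],[0,0,0]],[0,[-1,-0.05,0],[0,0,0]]]' >/dev/null
python3 -m jog '[[0,[-1,-0.12,0],[0,0,0]],[0,[-1,-0.12,0],[0,0,0]],[0,[-1,-0.12,0],[0,0,0]]]'
python3 - <<'E'
from h import *
G=yawR(97.5);plan([([.535,-.2,.36],G),([.5349,-.263,.27],G),([.5349,-.263,.198],G)])
E
```

```text
time: 2.72
eef_pos: [0.5116, -0.0865, 0.4012]
tool_rot: [[-0.136, 0.991, 0.001], [0.991, 0.136, -0.001], [-0.001, 0.001, -1.0]]
contact_force: [-0.3, 0.9, 1.0]
gripper_width: 0.5
grasp_force: 0.0
[-0.963, 0.064, 0.345] [0.0002, 0.0003, 0.0018] ->  [ 0.535 -0.2    0.36 ]
[-0.52, -0.069, 0.75] [0.0, 0.0, 0.0] ->  [ 0.535 -0.263  0.27 ]
[0.0, 0.0, 0.6] [0.0, 0.0, 0.0] ->  [ 0.535 -0.263  0.198]
```

```bash

python3 -m jog '[[0,[-0.963,0.064,0.345],[0,0,0.0018]],[0,[-0.963,0.064,0.345],[0,0,0.0018]],[0,[-0.963,0.064,0.345],[0,0,0.0018]]]' >/dev/null
python3 -m jog '[[0,[-0.52,-0.069,0.75],[0,0,0]],[0,[-0.52,-0.069,0.75],[0,0,0]],[0,[-0.52,-0.069,0.75],[0,0,0]],[0,[-0.52,-0.069,0.75],[0,0,0]]]'
python3 - <<'E'
from h import *
G=yawR(97.5);plan([([.5349,-.263,.198],G)])
t=viewer.grab_frame("top");s=viewer.grab_frame("scene")
cv2.imwrite("pics/c3.png",np.hstack([crop(t,340,205,95,95,4.2),crop(s,173,233,95,95,4.2)])[:,:,::-1])
E
```

```text
time: 3.6
eef_pos: [0.5368, -0.2585, 0.2702]
tool_rot: [[-0.138, 0.99, 0.001], [0.99, 0.138, 0.002], [0.001, 0.001, -1.0]]
contact_force: [0.4, -0.6, 1.2]
gripper_width: 0.502
grasp_force: 0.0
[-0.036, -0.022, 0.602] [0.0005, -0.0005, 0.0023] ->  [ 0.535 -0.263  0.198]
```

View pics/c3.png

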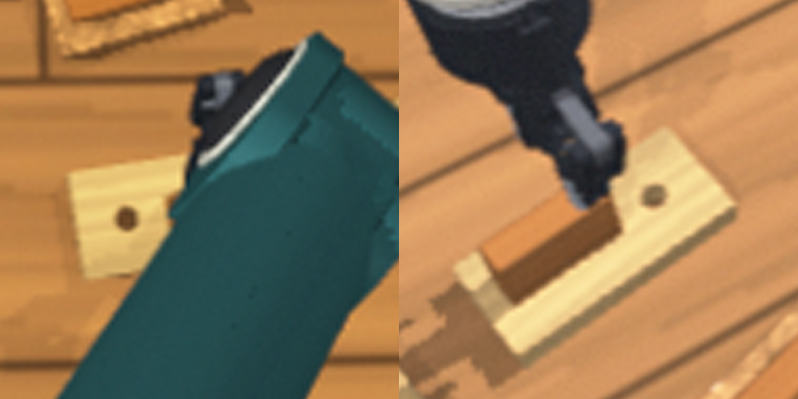

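The gripper stands over the handle, with the hole in view at (127,218) in the top crop. I'll descend and grip.

```bash

python3 -m jog '[[0,[-0.036,-0.022,0.3],[0,0,0.0023]],[0,[-0.036,-0.022,0.6],[0,0,0.0023]],[0,[-0.036,-0.022,0.6],[0,0,0.0023]],[0,[-0.036,-0.022,0.6],[0,0,0.0023]]]'
python3 -m jog '[[1,[0,0,0],[0,0,0]],[1,[0,0,0],[0,0,0]],[1,[0,0,0],[0,0,0]],[1,[0,0,0],[0,0,0]],[1,[0,0,0],[0,0,0]],[1,[0,0,0],[0,0,0]]]' 70
```

```text
time: 4.2
eef_pos: [0.5341, -0.2657, 0.1996]
tool_rot: [[-0.128, 0.992, 0.003], [0.992, 0.128, -0.001], [-0.001, 0.003, -1.0]]
contact_force: [-0.1, 0.1, 0.7]
gripper_width: 0.499
grasp_force: 0.0
time: 4.95
eef_pos: [0.534, -0.2661, 0.1996]
tool_rot: [[-0.127, 0.992, 0.003], [0.992, 0.127, -0.0], [-0.001, 0.003, -1.0]]
contact_force: [-1.3, 1.7, 6.4]
gripper_width: 0.25
grasp_force: 68.4
```

```bash

python3 -m jog '[[1,[0,0,-0.5],[0,0,0]],[1,[0,0,-1],[0,0,0]],[1,[0,0,-1],[0,0,0]],[1,[0,0,-1],[0,0,0]],[1,[0,0,-1],[0,0,0]]]'
sed -i 's/\[-.047,0,.043+.155\]/[-.050,0,.1996]/' h.py
python3 - <<'E'
from h import *
o=ctrl.get_obs();p=o["eef_pos"];R=o["tool_rot"]
E=tcp([.0095,.0087,.11]);print("target",E,"final",tcp([.0095,.0087,0]))
from scipy.spatial.transform import Slerp
k=Slerp([0,1],Ro.from_matrix(np.array([R,RT])))
plan([(p+f*(E-p)+np.array([0,0,.1*np.sin(np.pi*f)*.6]),k(f).as_matrix()) for f in(.34,.68,1)])
E
```

```text
time: 5.58
eef_pos: [0.5325, -0.2654, 0.3161]
tool_rot: [[-0.127, 0.992, -0.003], [0.992, 0.127, 0.001], [0.002, -0.003, -1.0]]
contact_force: [1.0, -0.5, -2.3]
gripper_width: 0.247
grasp_force: 69.8
target [ 0.6111 -0.0144  0.3161] final [0.5919 0.0536 0.2319]
[0.678, 0.31, -0.438] [0.0053, 0.0752, -0.0154] ->  [ 0.559 -0.18   0.369]
[0.639, 0.345, 0.167] [0.0053, 0.0752, -0.0154] ->  [ 0.586 -0.095  0.367]
[0.346, 0.361, 0.648] [0.005, 0.0708, -0.0145] ->  [ 0.611 -0.014  0.316]
```

```bash

python3 -m jog '[[1,[0.35,0.15,-0.22],[0.0027,0.0376,-0.0077]],[1,[0.678,0.31,-0.438],[0.0053,0.0752,-0.0154]],[1,[0.678,0.31,-0.438],[0.0053,0.0752,-0.0154]],[1,[0.678,0.31,-0.438],[0.0053,0.0752,-0.0154]]]'
python3 -m jog '[[1,[0.32,0.17,0.08],[0.0027,0.0376,-0.0077]],[1,[0.639,0.345,0.167],[0.0053,0.0752,-0.0154]],[1,[0.639,0.345,0.167],[0.0053,0.0752,-0.0154]],[1,[0.639,0.345,0.167],[0.0053,0.0752,-0.0154]]]'
python3 - <<'E'
from h import *
plan([(tcp([.0095,.0087,.11]),RT)])
print(ctrl.get_obs()["q"])
E
```

```text
time: 6.08
eef_pos: [0.5592, -0.1809, 0.3689]
tool_rot: [[-0.168, 0.984, -0.054], [0.958, 0.176, 0.228], [0.234, -0.013, -0.972]]
contact_force: [-1.3, -0.7, -1.6]
gripper_width: 0.246
grasp_force: 69.8
time: 6.58
eef_pos: [0.5859, -0.0968, 0.3671]
tool_rot: [[-0.194, 0.974, -0.112], [0.869, 0.224, 0.44], [0.454, -0.012, -0.891]]
contact_force: [0.3, -0.6, -2.3]
gripper_width: 0.251
grasp_force: 69.5
[0.363, 0.364, 0.657] [0.0054, 0.072, -0.0151] ->  [ 0.611 -0.014  0.316]
[-0.0655  0.4879  0.3606  1.7408 -0.6014  1.2644  0.7809]
```

```bash

python3 -m jog '[[1,[0.18,0.18,0.33],[0.0027,0.036,-0.0075]],[1,[0.363,0.364,0.657],[0.0054,0.072,-0.0151]],[1,[0.363,0.364,0.657],[0.0054,0.072,-0.0151]],[1,[0.363,0.364,0.657],[0.0054,0.072,-0.0151]],[1,[0.363,0.364,0.657],[0.0054,0.072,-0.0151]],[1,[0.363,0.364,0.657],[0.0054,0.072,-0.0151]]]'
python3 - <<'E'
from h import *
plan([(tcp([.0095,.0087,.11]),RT)])
o=ctrl.get_obs();print(o["q"],o["contact_force"])
H=o["eef_pos"]+o["tool_rot"]@np.array([.050,0,.1996-.018]);print("pred hole top",H,proj("top",H),proj("scene",H))
t=viewer.grab_frame("top");s=viewer.grab_frame("scene")
a,b=proj("top",H)[0],proj("scene",H)[0]
cv2.imwrite("pics/top4.png",t[:,:,::-1]);cv2.imwrite("pics/scene4.png",s[:,:,::-1])
cv2.imwrite("pics/c4.png",np.hstack([crop(t,*a,56,56,7),crop(s,*b,56,56,7)])[:,:,::-1])
E
```

```text
time: 7.32
eef_pos: [0.6116, -0.0138, 0.3183]
tool_rot: [[-0.21, 0.962, -0.172], [0.736, 0.272, 0.62], [0.643, 0.004, -0.766]]
contact_force: [-1.1, 0.1, -2.6]
gripper_width: 0.246
grasp_force: 69.6
[-0.014, -0.006, 0.011] [0.0008, -0.0001, 0.0008] ->  [ 0.611 -0.014  0.316]
[-0.0698  0.5946  0.2406  1.7199 -0.796   1.3014  0.835 ] [-1.0916  0.0502 -2.5989]
pred hole top [0.5698 0.1355 0.2114] [[182.0818 190.3983]] [[320.5309 128.9354]]
```

View pics/c4.png

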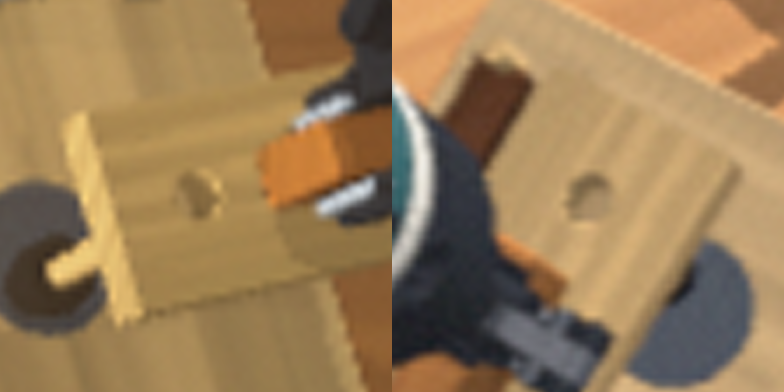

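The hole is at (200,195) in the top crop and (589,197) in the scene crop. That is within about 1 mm of the prediction, so the grip calibration holds. Next I'll approach along the peg's axis.

```bash
cat > st.py <<'E'
from h import *
import sys
o=ctrl.get_obs();p,R=o["eef_pos"],o["tool_rot"]
h=RB.T@(p+R@np.array([.050,0,.1996])-B0)*1e3
print("t",o["time"],"hole board mm",h,"F board",RB.T@o["contact_force"],"M",R.T@o["ft_torque"],"turn err deg",np.degrees(Ro.from_matrix(R.T@RT).as_rotvec()),"w",o["gripper_width"])
if len(sys.argv)>1: plan([(tcp([.0095,.0087,float(sys.argv[1])]),RT)])
E
python3 -m jog '[[1,[-0.014,-0.006,0.15],[0.0008,0,0.0008]],[1,[-0.014,-0.006,0.29],[0.0008,0,0.0008]],[1,[-0.014,-0.006,0.29],[0.0008,0,0.0008]],[1,[-0.014,-0.006,0.29],[0.0008,0,0.0008]],[1,[-0.014,-0.006,0.29],[0.0008,0,0.0008]]]' >/dev/null
python3 st.py .062
```

```text
t 8.05 hole board mm [10.0698  8.5023 75.9392] F board [-2.2072  0.1829 -1.643 ] M [ 0.0369 -1.0762 -0.0022] turn err deg [-0.0513 -0.0649  0.0336] w 0.2541144834688363
[-0.003, -0.003, 0.116] [-0.0003, -0.0004, 0.0002] ->  [0.603 0.015 0.279]
```

```bash

python3 -m jog '[[1,[-0.005,0.001,0.03],[0,0,0]],[1,[-0.005,0.001,0.05],[0,0,0]],[1,[-0.005,0.001,0.07],[0,0,0]],[1,[-0.005,0.001,0.09],[0,0,0]],[1,[-0.005,0.001,0.1],[0,0,0]],[1,[-0.005,0.001,0.1],[0,0,0]]]' >/dev/null
python3 st.py .054
```

```text
t 8.8 hole board mm [ 9.7418  8.7358 63.3108] F board [-1.0981  0.2833 -1.2305] M [-0.0397 -1.0249 -0.0297] turn err deg [-0.1083 -0.1015  0.0276] w 0.2494927284417819
[0.001, -0.003, 0.077] [-0.0006, -0.0006, 0.0002] ->  [0.601 0.02  0.273]
```

```bash

python3 -m jog '[[1,[0,0,0.02],[0,0,0]],[1,[0,0,0.04],[0,0,0]],[1,[0,0,0.06],[0,0,0]],[1,[0,0,0.08],[0,0,0]],[1,[0,0,0.08],[0,0,0]]]' >/dev/null
python3 st.py .030
```

```text
t 9.425 hole board mm [ 9.8296  8.8561 53.528 ] F board [-0.8439  0.1666 -1.157 ] M [ 0.0001 -1.0349  0.063 ] turn err deg [-0.126  -0.1086  0.0294] w 0.2513057647178294
[0.0, -0.002, 0.195] [-0.0007, -0.0006, 0.0002] ->  [0.597 0.035 0.255]
```

```bash

python3 -m jog '[[1,[0,0,0.03],[0,0,0]],[1,[0,0,0.06],[0,0,0]],[1,[0,0,0.09],[0,0,0]],[1,[0,0,0.12],[0,0,0]],[1,[0,0,0.15],[0,0,0]],[1,[0,0,0.18],[0,0,0]],[1,[0,0,0.19],[0,0,0]],[1,[0,0,0.19],[0,0,0]]]' >/dev/null
python3 st.py 0
python3 - <<'E'
from h import *
t=viewer.grab_frame("top");s=viewer.grab_frame("scene")
cv2.imwrite("pics/c5.png",np.hstack([crop(t,168,195,56,56,7),crop(s,330,140,56,56,7)])[:,:,::-1])
E
```

```text
t 10.425 hole board mm [ 9.7871  8.7997 30.9319] F board [-1.3978  0.8962 -1.7533] M [-0.0457 -1.0315 -0.1093] turn err deg [-0.1085 -0.1002  0.032 ] w 0.24716881397261634
[0.0, -0.002, 0.257] [-0.0006, -0.0006, 0.0002] ->  [0.592 0.054 0.232]
```

View pics/c5.png

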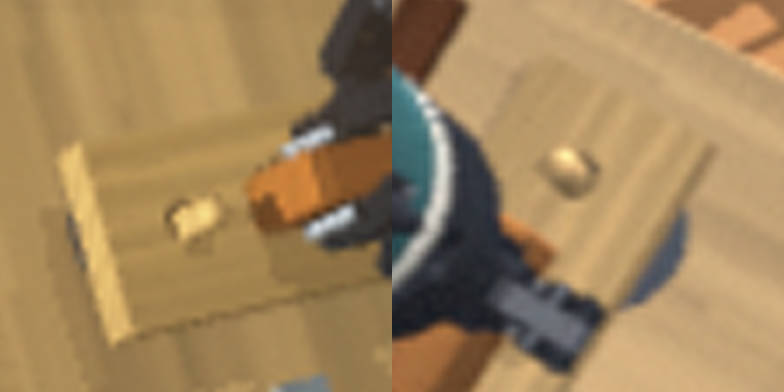

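The peg stands out through the hole, at (195,218) in the top crop and (570,170) in the scene crop, with no side force. Next I'll press the collar in, in small steps.

```bash

python3 -m jog '[[1,[0,0,0.02],[0,0,0]],[1,[0,0,0.04],[0,0,0]],[1,[0,0,0.06],[0,0,0]],[1,[0,0,0.08],[0,0,0]],[1,[0,0,0.09],[0,0,0]],[1,[0,0,0.1],[0,0,0]],[1,[0,0,0.1],[0,0,0]]]' >/dev/null
python3 st.py 
python3 -m jog '[[1,[0,0,0.01],[0,0,0]],[1,[0,0,0.02],[0,0,0]],[1,[0,0,0.03],[0,0,0]],[1,[0,0,0.04],[0,0,0]],[1,[0,0,0.05],[0,0,0]],[1,[0,0,0.05],[0,0,0]]]' >/dev/null
python3 st.py 0
```

```text
t 11.4 hole board mm [ 9.6739  8.7834 18.979 ] F board [-0.9403  1.7504  3.2375] M [ 0.4151 -0.835  -0.06  ] turn err deg [-0.0966 -0.0848  0.0256] w 0.2543491131973872
t 12.15 hole board mm [ 9.7453  8.8271 12.7877] F board [-1.9278  0.767   3.2457] M [ 0.3623 -1.0109 -0.0734] turn err deg [-0.1069 -0.0884  0.0267] w 0.24639212047072914
[0.0, -0.002, 0.106] [-0.0006, -0.0005, 0.0001] ->  [0.592 0.054 0.232]
```

```bash

python3 -m jog '[[1,[0,0,0.01],[0,0,0]],[1,[0,0,0.02],[0,0,0]],[1,[0,0,0.03],[0,0,0]],[1,[0,0,0.04],[0,0,0]],[1,[0,0,0.05],[0,0,0]],[1,[0,0,0.06],[0,0,0]],[1,[0,0,0.06],[0,0,0]]]' >/dev/null
python3 st.py 
python3 -m jog '[[1,[0,0,0.006],[0,0,0]],[1,[0,0,0.012],[0,0,0]],[1,[0,0,0.018],[0,0,0]],[1,[0,0,0.024],[0,0,0]],[1,[0,0,0.024],[0,0,0]]]' >/dev/null
python3 st.py 0
```

```text
t 13.025 hole board mm [9.7876 8.8951 5.5442] F board [-2.741   2.1196  3.6977] M [ 0.4773 -1.0663 -0.1235] turn err deg [-0.1156 -0.0921  0.0289] w 0.2500434193917679
t 13.65 hole board mm [9.7448 8.9069 2.8535] F board [-1.6324  1.3531  3.521 ] M [ 0.5794 -1.1134 -0.0799] turn err deg [-0.1101 -0.0925  0.0278] w 0.2482256005894992
[0.001, -0.002, 0.023] [-0.0006, -0.0005, 0.0002] ->  [0.592 0.054 0.232]
```

```bash
for i in 1; do
python3 -m jog '[[1,[0,0,0.004],[0,0,0]],[1,[0,0,0.008],[0,0,0]],[1,[0,0,0.012],[0,0,0]],[1,[0,0,0.012],[0,0,0]]]' >/dev/null
python3 st.py; done
python3 -m jog '[[1,[0,0,0.004],[0,0,0]],[1,[0,0,0.008],[0,0,0]],[1,[0,0,0.008],[0,0,0]]]' >/dev/null
python3 st.py
```

```text
t 14.15 hole board mm [9.7579 8.9059 1.4707] F board [-2.1803  2.0398  4.7251] M [ 0.5782 -1.0356 -0.1161] turn err deg [-0.1076 -0.091   0.0307] w 0.24603472299084672
t 14.525 hole board mm [9.8044 8.8765 1.0873] F board [-0.8022  3.1303  6.2694] M [ 0.9461 -0.9931 -0.0849] turn err deg [-0.0977 -0.094   0.0437] w 0.251104112478648
```

```bash

python3 -m jog '[[1,[0,0,0.004],[0,0,0]],[1,[0,0,0.008],[0,0,0]],[1,[0,0,0.008],[0,0,0]]]' >/dev/null
python3 st.py
python3 -m jog '[[1,[0,0,0.004],[0,0,0]],[1,[0,0,0.008],[0,0,0]],[1,[0,0,0.008],[0,0,0]]]' >/dev/null
python3 st.py
```

```text
t 14.9 hole board mm [9.8837 8.8295 0.9517] F board [-1.1894  3.9284 11.8037] M [ 1.4218 -0.828  -0.0049] turn err deg [-0.0783 -0.099   0.0558] w 0.24658791175476297
t 15.275 hole board mm [9.887  8.7797 0.9554] F board [ 0.7749  4.8802 16.631 ] M [ 1.7858 -0.6392 -0.1101] turn err deg [-0.0546 -0.1019  0.0712] w 0.25369220549040705
```

The block is rigidly seated with about 18 N of contact. I'll relieve the load, open and withdraw.

```bash

python3 -m jog '[[1,[0,0,-0.008],[0,0,0]],[1,[0,0,-0.014],[0,0,0]],[1,[0,0,-0.014],[0,0,0]]]' >/dev/null
python3 st.py
python3 -m jog '[[0.4,[0,0,0],[0,0,0]],[0.2,[0,0,0],[0,0,0]],[0,[0,0,0],[0,0,0]],[0,[0,0,0],[0,0,0]],[0,[0,0,0],[0,0,0]]]' 20
python3 -m jog '[[0,[0,0,-0.2],[0,0,0]],[0,[0,0,-0.5],[0,0,0]],[0,[0,0,-1],[0,0,0]],[0,[0,0,-1],[0,0,0]],[0,[0,0,-1],[0,0,0]],[0,[0,0,-1],[0,0,0]]]'
python3 - <<'E'
from h import *
t=viewer.grab_frame("top");s=viewer.grab_frame("scene")
cv2.imwrite("pics/c6.png",np.hstack([crop(t,185,195,80,80,5),crop(s,325,150,80,80,5)])[:,:,::-1])
E
```

```text
t 15.65 hole board mm [9.8959 8.803  0.9959] F board [-1.7923  3.0929  8.4854] M [ 0.9823 -1.0661 -0.0244] turn err deg [-0.0875 -0.0903  0.0498] w 0.25188516674653644
time: 16.27
eef_pos: [0.5922, 0.0536, 0.232]
tool_rot: [[-0.208, 0.962, -0.177], [0.736, 0.273, 0.619], [0.644, -0.001, -0.765]]
contact_force: [0.5, -0.0, -0.5]
gripper_width: 0.505
grasp_force: 0.0
time: 17.02
eef_pos: [0.6128, -0.0194, 0.3226]
tool_rot: [[-0.208, 0.961, -0.18], [0.735, 0.275, 0.62], [0.645, -0.003, -0.764]]
contact_force: [-0.9, 0.6, -1.0]
gripper_width: 0.502
grasp_force: 0.0
```

View pics/c6.png

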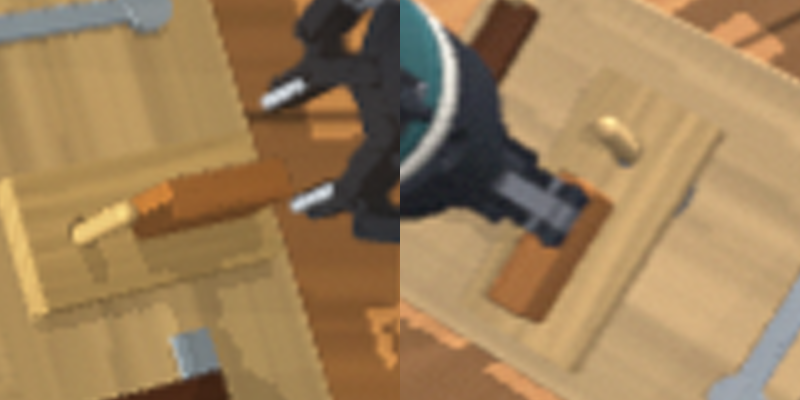

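The block lies flat on the board with the peg through it, at (85,235) in the top crop, and the fingers are clear of it. Handing in.

```bash

python3 -m jog '[[0,[0,0,-0.4],[0,0,0]],[0,[0,0,-0.4],[0,0,0]],[0,[0,0,-0.4],[0,0,0]],[0,[0,0,-0.4],[0,0,0]]]' >/dev/null
python3 -c "
from rig import ctrl
print(ctrl.job_done())"
```

```text
the job is handed in; nothing more can be done
None
```

The push block hangs on the free peg, pressed home with its collar until it stopped rigidly at about 18 N, then let go with the gripper withdrawn; the job is handed in, with no verdict returned.

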